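# Log and hold a spring test pull

## Robot

A 6-joint arm with a two-finger parallel gripper is mounted at the origin on the work surface. World frame = base frame: x ahead of the robot, y to its left, z up, the work surface at z = 0. Lengths are in m, angles in degrees, forces in N, time in s.
With the tool pointing down it reaches from about 0.25 to 0.85 m from the base axis. Payload 12.5 kg.
Tool frame: the origin (TCP) lies on the centre line of the jaws, within the pads' length; the fingertips stand 19 mm ahead of it and the grasp point (between the pads) is the TCP; z points along the fingers, y is the line along which they close (so a half turn about z gives the same grasp; the last joint's range is limited). The gripper opens to 93 mm and grips with 3 to 60 N. Pads are 15 mm wide; open, the fingers measure 128 mm over their backs; the gripper's body (75 mm by 188 mm) begins 65 mm behind the grasp point.
Start: joints at [-75.092, 20.094, 94.641, -0, 65.266, -4.847], TCP at [0.186, -0.518, 0.238] pointing down, gripper open.
Joint ranges: [-157.81, 157.81], [-45, 120.19], [0.68, 151.7], [-89.99, 269.99], [4.06, 180], [-164.3, 164.3]. Speed limits (degrees/s): [127.2, 127.2, 159.86, 180, 180, 180].

## Interface

Orientations are given as a 3x3 rotation matrix whose columns are the frame's x, y, z axes.
In Python, from station import bot gives the robot as it stands. The module is installed in compiled form; this text tells all that it offers.
- The arm moves only by the tool carry_out, never from a script. Its argument "targets" is a list that holds one entry, the list of rows, each a list of 7 numbers: the shift along the tool's x, y, z in units of 10 cm (1.0 is 10 cm), then the turn, a rotation vector about the tool's x, y, z in units of 45 degrees (1.0 is 45 degrees), then the opening, from -1 (shut) to 1 (fully open). In form: [[[dx, dy, dz, wx, wy, wz, claw], ...]]. A call has 1 to 10 rows; each row shifts and turns the commanded pose from where the row before left it, along the tool's axes as they then stand; what a row does not reach is not made up. A row lasts 1/8 s, in which the tool goes at most 62.5 mm and 10.7 degrees, less where a joint would pass 70% of its speed; a pose out of reach is approached as far as the arm can. A call with a number of a shift or a turn outside -1 to 1 is refused whole. A call with a gripper value outside its range is refused whole. The fingers move at their own pace and stop on an object; "squeeze" is the grip in N (left out, the last holds). Time passes only in rows, so rows that do not move let the fingers close. It gives the time, the measured TCP pose, the force, the opening and the grip force at its end, in the units of the state.
- bot.observe(): the state, without advancing time (a new reading comes with each control period).
- bot.get_image(name): name is "scene" or "top"; returns the picture (420x560x3 uint8, blue, green, red); there is no depth.
- bot.get_calibration(name): a dict with "K" (3x3 intrinsics, pixels), "cam_to_world" (4x4, takes a point from camera to world coordinates). Camera axes: x right, y down, z forward; pixel columns grow to the right and rows downward; lengths in m; the calibration is good to about 2 mm. A picture is of the moment at which its call begins. get_calibration takes no time and is no camera call.
- bot.sign_off(): hands the job in; it is judged then, once.
The state is a dict: "time": time; "qpos": joint angles; "dq": joint speeds; "joint_torque": joint torques, N m; "position": TCP position; "tool_rot": TCP orientation; "wrist_force": force on the tool from outside, world axes, zero at the start; "moment": the same for the moment, N m; "grip_width": finger opening in m; "gripper_force": force on a finger pad.
Only numpy, scipy, OpenCV 4.12 (cv2) and the standard library are available. Lean on these libraries where they do the work, as an engineer would, in place of code of your own. Each camera call takes 0.05 s, during which the arm holds its last target. There are 200 camera calls.

## Task

Log the next test pull on the tally counter: swing its yellow-tipped lever all the way to its stop, then let go so that it springs fully back. Then pull the black handle of the spring tester out against its spring until the brass pointer lines up with the red clip (not the blue one), and finish while still holding it steady there with the gripper: do not let go at the end. Leave the jar, the wrench and the parts bin where they are.

Things in the scene. Friction and masses are not known exactly. Their poses are not given: they have to be found in the camera images.
- tester: Spring pull tester, fixed to the bench left or right of the counter: green plate 360 x 170 x 12 mm, grey spring tube at the rear, two guide rods along its x, white scale strip on its +y side. Origin on the bench under the rods' middle line (plate: x -150 to +210, y +-85 mm). x points to the rear; the slide pulls out along -x. Only the handle is higher than 60 mm. Yaw within +-0.35 rad.
- handle (a point): Point to grip on the slide's upright black handle, on the handle's middle line, 92 mm above the bench. The handle is a plate 16 mm thick along the tester's x, 50 mm wide along its y, rising from 48 mm to 110 mm above the bench. The point moves with the slide; its axes are the tester's. At rest it is 20 mm to the rear (+x) of the tester's origin, y = 0.
- pointer (a point): Tip of the flat brass pointer (6 mm wide) on the slide's +y side, 29 mm above the bench; same x as the handle's middle, 62 mm to its +y side. Moves with the slide, axes as the tester's.
- slide (a joint): How far the slide is pulled out, m: 0 at rest against its inner stop, 0.12 at the outer stop. A spring pulls it back: about 4 N at 0, plus 60 N per metre (about 10 N at 0.1), and it returns by itself when released.
- red_clip: Red clip beside the tester's scale: the mark to pull to. Foot 16 x 20 x 12 mm, upright flag 5 mm thick along x, top 40 mm above its origin. Origin: centre of its underside, 12 mm above the bench, 75 mm to +y of the tester's middle line; axes as the tester's. Lined up when the pointer's x along the tester equals this origin's. Fixed, at 45 to 60 or 85 to 100 mm of pull.
- blue_clip: Blue clip, same shape, at the other of the two places: not the mark.
- counter: Tally counter, fixed to the bench: grey housing 70 x 60 x 60 mm (x, y, height) with number windows on top. Origin: centre of its underside; its x axis points to the rear and the lever sticks out to the front (-x). Yaw within +-0.35 rad.
- pivot (a point): Point on the lever's vertical pivot axis, 95 mm above the bench, 12 mm in front (-x) of the counter's origin; axes as the counter's.
- peg (a point): On the middle of the upright yellow peg at the lever's end: 95 mm above the bench, 75 mm from the pivot axis. The peg is 14 mm in diameter, from 68 to 108 mm above the bench; the lever's 8 mm arm is at 71 mm. Moves with the lever.
- lever (a joint): Lever angle about the vertical pivot axis, rad, counter-clockwise seen from above: 0 at rest, 0.9 at the stop. Seen from the pivot, the peg's direction is 0.45 rad from the counter's -x towards +y at 0, and 0.45 rad towards -y at 0.9. A spring brings it back (about 1 N at the peg at rest, 2.5 N at the stop).
- jar: Bystander: closed jar with red lid, 56 mm in diameter, 70 mm high, standing about 130 mm behind the counter. Origin: centre of its underside. Do not disturb.
- wrench: Bystander: steel wrench 170 mm long lying along x, beside the tester on its -y side. Origin under its middle. Do not disturb.
- bin: Bystander: yellow parts bin 140 x 100 x 60 mm with a few studs in it, on the outer right of the bench. Origin: centre of its underside. Do not disturb.
There are look-alikes about, which are no part of the job. Of the things that look like the counter, take the one that is nearest to the robot's base at the start.

How it is judged:
By the outcome, as a careful person would: the job done as asked, in the order asked, and still so for the second after the job is handed in, while the arm keeps its last pose, push and grip.
It also fails if it takes over 58 s, if anything falls off the work surface, if the arm or the gripper's body presses on something with over 40 N, if the wrist force passes 120 N, or if a joint passes its speed limit or range.

## Working session

There is one attempt and no reset: what is moved stays moved. The work goes in short steps, Python scripts to look and compute and a tool call to move; the robot and the scene stay as the last step left them, time stands still between calls to the robot, and variables do not carry over. Pictures are saved under pics/ and viewed, at most 10 in all, crops included, and the job is handed in when it is done.

Besides the shell and the picture viewer there is one more tool, called after "Request:" by a JSON object that holds its "name" and its "arguments". carry_out: Moves the arm, as the interface text tells. Shifts and turns lie within -1 to 1; 1 stands for 10 cm of shift or 45 degrees of turn. Its arguments: {"type":"object","properties":{"targets":{"type":"array"},"squeeze":{"type":"number"}},"required":["targets"]}

```bash
mkdir -p pics; cat > h.py <<'E'
import numpy as np, cv2
from station import bot
def ray(cam,u,v,z):
    c=bot.get_calibration(cam);K=np.array(c["K"]);T=np.array(c["cam_to_world"])
    d=T[:3,:3]@np.linalg.solve(K,[u,v,1.]);o=T[:3,3]
    return o+d*(z-o[2])/d[2]
def proj(cam,p):
    c=bot.get_calibration(cam);K=np.array(c["K"]);T=np.linalg.inv(np.array(c["cam_to_world"]))
    q=K@(T[:3,:3]@np.array(p)+T[:3,3]);return q[:2]/q[2]
E
python3 - <<'E'
from h import *
for n in("scene","top"):
    cv2.imwrite(f"pics/{n}0.png",np.array(bot.get_image(n)))
    print(n,np.array(bot.get_calibration(n)["cam_to_world"]).round(3).tolist())
s=bot.observe();print(s["time"],s["tool_rot"],s["grip_width"],s["wrist_force"])
E
```

```text
scene [[-0.284, 0.564, -0.775, 1.51], [0.959, 0.161, -0.234, 0.12], [-0.007, -0.81, -0.587, 0.761], [0.0, 0.0, 0.0, 1.0]]
top [[-0.024, -0.989, 0.143, 0.402], [-1.0, 0.025, 0.001, -0.162], [-0.004, -0.143, -0.99, 1.42], [0.0, 0.0, 0.0, 1.0]]
0.1 [[ 9.41132680e-01  3.38037270e-01 -2.86911788e-04]
 [ 3.38037384e-01 -9.41132142e-01  1.00862216e-03]
 [ 7.09299749e-05 -1.04623419e-03 -9.99999450e-01]] 0.09267591971313813 [-0.4729818  -0.04913004 -0.71957634]
```

View pics/scene0.png

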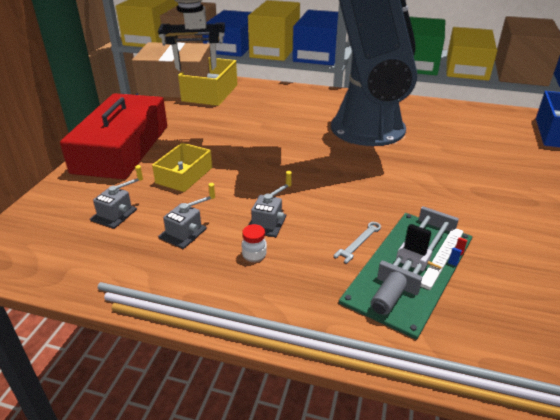

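View pics/top0.png

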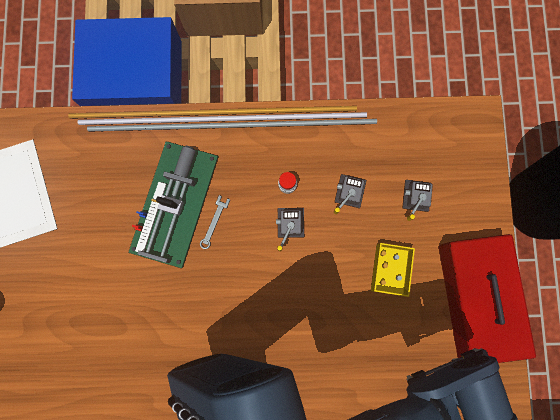

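The scene picture shows three look-alike counters, at about (267,210), (183,220) and (113,205). The tester is at (410,270), with the red clip at (461,243) and the blue one at (455,257). In the top picture the counters are at (291,222), (350,190) and (418,195), their pegs at (280,248), (337,210) and (412,217). The jar is at (288,181), the tester at (172,205), the red clip at (138,227) and the blue at (143,214).

```bash
python3 - <<'E'
from h import *
t=cv2.imread("pics/top0.png");s=cv2.imread("pics/scene0.png")
a=cv2.resize(t[140:270,120:320],None,fx=4,fy=4,interpolation=cv2.INTER_CUBIC);cv2.imwrite("pics/topcrop.png",a)
for u,v in[(291,222),(350,190),(418,195)]:
    p=ray("top",u,v,.06);print("counter",u,v,p.round(3),np.hypot(*p[:2]).round(3))
def blobs(img,lo,hi,mn=6):
    h=cv2.cvtColor(img,cv2.COLOR_BGR2HSV);m=cv2.inRange(h,lo,hi)
    n,l,st,c=cv2.connectedComponentsWithStats(m)
    return [(c[i].round(1),st[i].tolist()) for i in range(1,n) if st[i][4]>mn]
for nm,im,x0,x1,y0,y1 in(("top",t,120,440,140,270),("scene",s,90,480,160,330)):
    sub=np.zeros_like(im);sub[y0:y1,x0:x1]=im[y0:y1,x0:x1]
    for k,lo,hi in(("yel",(22,150,120),(32,255,255)),("red",(0,200,90),(6,255,255)),("red2",(174,180,90),(180,255,255)),("blue",(105,150,60),(125,255,255)),("green",(65,80,30),(90,255,160))):
        for b in blobs(sub,lo,hi): 
            print(nm,k,*b)
h=cv2.cvtColor(t,cv2.COLOR_BGR2HSV);m=cv2.inRange(h,(60,80,30),(90,255,160));m[:,:120]=0;m[:,230:]=0;m[:135]=0;m[275:]=0
m=cv2.morphologyEx(m,cv2.MORPH_OPEN,np.ones((3,3)))
r=cv2.minAreaRect(cv2.findNonZero(m));print(r)
P=np.array([ray("top",*q,.012) for q in cv2.boxPoints(r)]);print(P.round(4))
print("sizes",[np.linalg.norm(P[i]-P[(i+1)%4]).round(4) for i in range(4)])
E
```

```text
counter 291 222 [ 0.581 -0.176  0.06 ] 0.607
counter 350 190 [ 0.672 -0.352  0.06 ] 0.758
counter 418 195 [ 0.652 -0.55   0.06 ] 0.853
top yel [336.9 209.7] [335, 208, 5, 6, 19]
top yel [411.3 216.7] [408, 214, 7, 6, 24]
top yel [393.9 257.1] [377, 243, 38, 27, 674]
top yel [279.3 247.6] [277, 246, 5, 5, 18]
top red [287.2 179.9] [279, 172, 17, 17, 220]
top red [136.1 227.1] [132, 225, 9, 6, 28]
top blue [140.8 213.8] [137, 211, 8, 7, 23]
top green [163.8 168.4] [143, 142, 40, 68, 760]
top green [191.1 207.6] [166, 151, 52, 117, 2009]
top green [152.2 229. ] [146, 210, 14, 39, 45]
top green [162.8 231.7] [153, 212, 20, 40, 339]
top green [141.6 220.2] [138, 218, 8, 6, 29]
top green [134.7 241.5] [129, 230, 12, 25, 115]
scene yel [179.7 172.3] [153, 160, 59, 31, 1296]
scene yel [138.7 171.9] [136, 165, 6, 15, 58]
scene yel [288.3 177.6] [286, 171, 6, 15, 65]
scene yel [211.4 189.6] [209, 183, 6, 15, 62]
scene red [104.5 168.2] [90, 160, 34, 18, 325]
scene red [111.9 161. ] [111, 160, 3, 4, 8]
scene red [127.6 165.2] [123, 160, 11, 15, 71]
scene red [136.5 160.4] [134, 160, 6, 2, 8]
scene red [253.2 233. ] [243, 225, 22, 17, 298]
scene red [461.3 243.6] [457, 239, 9, 13, 67]
scene blue [454.4 256.7] [448, 248, 13, 18, 143]
scene green [395.  285.9] [340, 214, 116, 116, 4012]
scene green [431.4 232. ] [425, 225, 14, 21, 127]
scene green [438.8 244.2] [431, 231, 17, 30, 130]
scene green [468.4 239.5] [466, 236, 6, 11, 25]
scene green [400.6 264.7] [399, 264, 4, 3, 7]
scene green [411.1 269.1] [410, 268, 3, 3, 8]
scene green [421.9 272.6] [419, 270, 7, 6, 21]
((172.86215209960938, 203.92599487304688), (55.099830627441406, 118.48282623291016), 17.927919387817383)
[[0.5099 0.3116 0.012 ]
 [0.856  0.2068 0.012 ]
 [0.7979 0.0447 0.012 ]
 [0.4556 0.1544 0.012 ]]
sizes [np.float64(0.3617), np.float64(0.1722), np.float64(0.3595), np.float64(0.1663)]
```

View pics/topcrop.png

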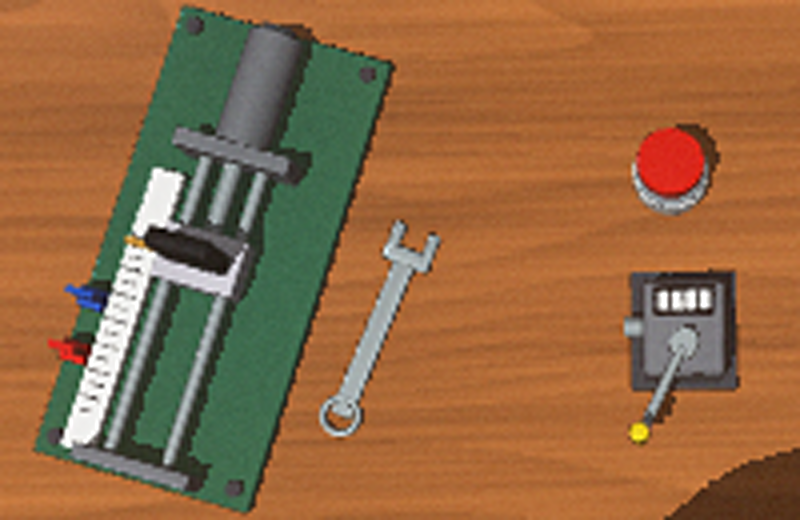

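Three things could be taken for the counter: top pixels (291,222), (350,190) and (418,195), at 0.61, 0.76 and 0.85 m from the base. I choose the first, and the jar behind it agrees. The crop confirms it, with its peg at crop (640,432) and pivot at (683,343). In the crop the red clip (70,350) is the farther mark, blue (87,297) the nearer.

```bash
python3 - <<'E'
from h import *
t=cv2.imread("pics/top0.png");s=cv2.imread("pics/scene0.png")
peg=ray("top",279.3,247.6,.107);print("peg",peg.round(4),"in scene",proj("scene",[peg[0],peg[1],.088]).round(1),"seen 288.3 177.6")
piv=ray("top",290.4,225.4,.075);d=peg-piv;print("piv",piv.round(4),"r",np.hypot(*d[:2]).round(4),"dir",np.arctan2(d[1],-d[0]).round(3))
# housing
sub=t[195:250,265:320];h=cv2.cvtColor(sub,cv2.COLOR_BGR2HSV)
m=cv2.inRange(h,(0,0,40),(180,80,150));m=cv2.morphologyEx(m,cv2.MORPH_OPEN,np.ones((7,7)))
r=cv2.minAreaRect(cv2.findNonZero(m));print("housing",r,ray("top",r[0][0]+265,r[0][1]+195,.06).round(4))
# tester frame
th=np.arctan2(-.107,.344);X=np.array([np.cos(th),np.sin(th)]);Y=np.array([-X[1],X[0]])
O=np.array([.6549,.1794])-.03*X;print("O",O.round(4),"yaw",th.round(4))
L=lambda p:(np.array([(p[:2]-O)@X,(p[:2]-O)@Y])*1000).round(1)
for n,u,v in(("red",136.1,227.1),("blue",140.8,213.8),("ptr",154,200.1)):
    print(n,[L(ray("top",u,v,z)) for z in(.029,.04,.052)])
for n,u,v,z in(("red",461.3,243.6,.04),("blue",454.4,256.7,.036)): print("scene",n,L(ray("scene",u,v,z)))
# handle top blob, dark
h=cv2.cvtColor(t,cv2.COLOR_BGR2HSV);m=cv2.inRange(h,(0,0,0),(180,255,38));m[:,:150]=0;m[:,184:]=0;m[:190]=0;m[212:]=0
n,l,st,c=cv2.connectedComponentsWithStats(m)
for i in range(1,n):
    if st[i][4]>15: print("handle",st[i],c[i],L(ray("top",*c[i],.11)),L(ray("top",*c[i],.10)))
q=proj("top",[*(O+.02*X),.11]);print("handle expected top px",q)
E
```

```text
peg [ 0.5039 -0.1411  0.107 ] in scene [287.9 177.9] seen 288.3 177.6
piv [ 0.5695 -0.174   0.075 ] r 0.0733 dir 0.464
housing ((24.0, 32.5), (17.0, 22.0), 90.0) [ 0.5653 -0.1699  0.06  ]
O [0.6263 0.1883] yaw -0.3016
red [array([-71.3,  78.8]), array([-71.6,  75. ]), array([-72. ,  70.9])]
blue [array([-29.5,  78. ]), array([-30.1,  74.2]), array([-30.8,  70. ])]
ptr [array([20.8, 52.9]), array([19.8, 49.3]), array([18.6, 45.4])]
scene red [-65.8  78.6]
scene blue [-18.9  78.4]
handle [167 201  10   7  31] [172.38709677 204.74193548] [ 14.7 -27.6] [ 15.6 -24.7]
handle expected top px [163.67140986 200.32897227]
```

Request:
{"name": "carry_out", "arguments": {"targets": [[[0, 0, 0, 0, 0, -0.223, -1], [0, 0, 0, 0, 0, -0.223, -1], [0, 0, 0, 0, 0, -0.223, -1], [0, 0, 0, 0, 0, -0.223, -1], [0, 0, 0, 0, 0, -0.223, -1], [0, 0, 0, 0, 0, -0.223, -1], [0, 0, 0, 0, 0, -0.223, -1], [0, 0, 0, 0, 0, 0, -1]]], "squeeze": 10}}

```text
time: 1.1
position: [0.1859, -0.5175, 0.2374]
tool_rot: [[0.001, 1.0, -0.0], [1.0, -0.001, 0.001], [0.001, -0.0, -1.0]]
wrist_force: [-0.2, 0.1, 0.5]
grip_width: 0.0175
gripper_force: 0.0
```

Request:
{"name": "carry_out", "arguments": {"targets": [[[0.42, 0.315, 0, 0, 0, 0, -1], [0.42, 0.315, 0, 0, 0, 0, -1], [0.42, 0.315, 0, 0, 0, 0, -1], [0.42, 0.315, 0, 0, 0, 0, -1], [0.42, 0.315, 0, 0, 0, 0, -1], [0.42, 0.315, 0, 0, 0, 0, -1], [0.42, 0.315, 0, 0, 0, 0, -1], [0.42, 0.315, 0, 0, 0, 0, -1], [0.42, 0.315, 0, 0, 0, 0, -1], [0.42, 0.315, 0, 0, 0, 0, -1]]]}}

```text
time: 2.35
position: [0.5017, -0.096, 0.2376]
tool_rot: [[0.005, 1.0, 0.0], [1.0, -0.005, -0.0], [-0.0, 0.0, -1.0]]
wrist_force: [0.7, -0.7, -0.1]
grip_width: 0.0002
gripper_force: 0.0
```

```bash
python3 -c "
from h import *
s=bot.observe();print(s['time'],s['position'],np.array(s['tool_rot']).round(3).tolist(),np.array(s['wrist_force']).round(2),s['grip_width'])"
```

```text
2.35 [ 0.50174227 -0.09601219  0.237649  ] [[0.005, 1.0, 0.0], [1.0, -0.005, -0.0], [-0.0, 0.0, -1.0]] [ 0.66 -0.73 -0.08] 0.0001912059313669887
```

Request:
{"name": "carry_out", "arguments": {"targets": [[[0, 0, 0.45, 0, 0, 0, -1], [0, 0, 0.45, 0, 0, 0, -1], [0, 0, 0.44, 0, 0, 0, -1], [0, 0, 0, 0, 0, 0, -1]]]}}

```text
time: 2.85
position: [0.4993, -0.0971, 0.1015]
tool_rot: [[0.004, 1.0, -0.005], [1.0, -0.004, 0.002], [0.002, -0.005, -1.0]]
wrist_force: [-0.4, -0.5, 1.0]
grip_width: 0.0006
gripper_force: 0.0
```

Request:
{"name": "carry_out", "arguments": {"targets": [[[-0.1, 0, 0, 0, 0, 0, -1], [-0.1, 0, 0, 0, 0, 0, -1], [-0.1, 0, 0, 0, 0, 0, -1], [-0.1, 0, 0, 0, 0, 0, -1], [-0.1, 0, 0, 0, 0, 0, -1], [-0.1, 0, 0, 0, 0, 0, -1], [-0.1, 0, 0, 0, 0, 0, -1], [-0.1, 0, 0, 0, 0, 0, -1], [0, 0, 0, 0, 0, 0, -1]]]}}

```text
time: 3.98
position: [0.5013, -0.1783, 0.1037]
tool_rot: [[0.001, 1.0, 0.001], [1.0, -0.001, -0.0], [-0.0, 0.001, -1.0]]
wrist_force: [1.7, 2.2, -0.1]
grip_width: 0.0005
gripper_force: 1.1
```

```bash
python3 - <<'E'
from h import *
t=np.array(bot.get_image("top"));s=np.array(bot.get_image("scene"))
a=cv2.resize(s[120:250,180:340],None,fx=3.6,fy=3.6,interpolation=cv2.INTER_CUBIC);cv2.imwrite("pics/p3.png",a)
E
```

```text
(no output)
```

View pics/p3.png

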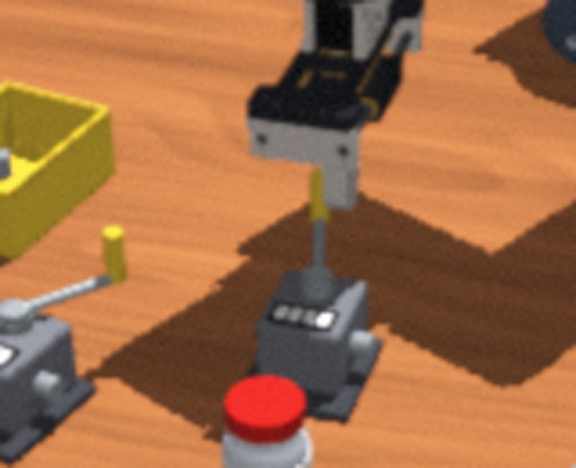

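The crop shows the finger at (338,180) pushing the yellow peg at (318,195). The lever has swung to about its middle or beyond, so I keep pushing in small steps until the force shows the stop.

Request:
{"name": "carry_out", "arguments": {"targets": [[[-0.05, 0, 0, 0, 0, 0, -1], [-0.05, 0, 0, 0, 0, 0, -1], [0, 0, 0, 0, 0, 0, -1]]]}}

```text
time: 4.45
position: [0.5013, -0.1878, 0.1038]
tool_rot: [[0.0, 1.0, 0.001], [1.0, -0.0, -0.0], [-0.0, 0.001, -1.0]]
wrist_force: [2.8, 3.5, 0.6]
grip_width: 0.0003
gripper_force: 1.9
```

Request:
{"name": "carry_out", "arguments": {"targets": [[[-0.03, 0, 0, 0, 0, 0, -1], [0, 0, 0, 0, 0, 0, -1]]]}}

```text
time: 4.7
position: [0.5013, -0.19, 0.1037]
tool_rot: [[0.0, 1.0, 0.001], [1.0, -0.0, 0.001], [0.001, 0.001, -1.0]]
wrist_force: [4.6, 8.2, 1.6]
grip_width: 0.0004
gripper_force: 3.9
```

Request:
{"name": "carry_out", "arguments": {"targets": [[[-0.03, 0, 0, 0, 0, 0, -1], [0, 0, 0, 0, 0, 0, -1]]]}}

```text
time: 4.95
position: [0.5015, -0.1913, 0.1037]
tool_rot: [[0.001, 1.0, 0.001], [1.0, -0.001, 0.004], [0.004, 0.001, -1.0]]
wrist_force: [8.6, 20.2, 2.9]
grip_width: 0.0003
gripper_force: 10.4
```

The force jumped to 20 N at the expected place, so the lever is on its stop. Now back off.

Request:
{"name": "carry_out", "arguments": {"targets": [[[0.1, 0, 0, 0, 0, 0, -1], [0.15, 0, 0, 0, 0, 0, -1], [0.2, 0, 0, 0, 0, 0, -1], [0.2, 0, 0, 0, 0, 0, -1], [0.2, 0, 0, 0, 0, 0, -1], [0.2, 0, 0, 0, 0, 0, -1], [0.1, 0, 0, 0, 0, 0, -1], [0, 0, -0.4, 0, 0, 0, 1], [0, 0, -0.5, 0, 0, 0, 1], [0, 0, -0.4, 0, 0, 0, 1]]]}}

```text
time: 6.2
position: [0.501, -0.0784, 0.2356]
tool_rot: [[-0.0, 1.0, 0.001], [1.0, 0.0, -0.0], [-0.0, 0.001, -1.0]]
wrist_force: [0.4, -0.4, 0.2]
grip_width: 0.0257
gripper_force: 0.0
```

```bash
python3 - <<'E'
from h import *
s=np.array(bot.get_image("scene"))
h=cv2.cvtColor(s,cv2.COLOR_BGR2HSV);m=cv2.inRange(h,(22,150,120),(32,255,255));m[:160]=0;m[230:]=0;m[:,225:240]=0
n,l,st,c=cv2.connectedComponentsWithStats(m)
for i in range(1,n):
    if st[i][4]>6: print(c[i].round(1),st[i])
o=bot.observe();print(o["position"],o["grip_width"],o["wrist_force"])
a=cv2.resize(s[120:250,180:340],None,fx=3.6,fy=3.6,interpolation=cv2.INTER_CUBIC);cv2.imwrite("pics/p4.png",a)
# handle: target
th=np.arctan2(-.107,.344);X=np.array([np.cos(th),np.sin(th)]);O=np.array([.6263,.1883])
print("handle",O+.02*X, "delta",O+.02*X-o["position"][:2])
E
```

```text
[179.6 172.4] [ 153  160   58   31 1287]
[138.8 171.8] [136 165   6  15  59]
[288.4 178.3] [286 172   5  14  57]
[211.4 189.7] [209 183   6  15  63]
[ 0.50280776 -0.0788574   0.24026639] 0.02959105776640199 [ 2.06991017 -0.81911764  6.00533195]
handle [0.64539749 0.18235979] delta [0.14258973 0.26121719]
```

The peg is back at its rest pixel, (288.4,178.3) against (288.3,177.6) before. Now over to the handle.

Request:
{"name": "carry_out", "arguments": {"targets": [[[0.52, 0.285, 0, 0, 0, 0, 1], [0.52, 0.285, 0, 0, 0, 0, 1], [0.52, 0.285, 0, 0, 0, 0, 1], [0.52, 0.285, 0, 0, 0, 0, 1], [0.53, 0.285, 0, 0, 0, 0, 1], [0, 0, 0, 0, 0, 0.192, 1], [0, 0, 0, 0, 0, 0.192, 1], [0, 0, 0, 0, 0, 0, 1], [0, 0, 0, 0, 0, 0, 1]]], "squeeze": 30}}

```text
time: 7.38
position: [0.6433, 0.1824, 0.2335]
tool_rot: [[0.294, 0.956, -0.0], [0.956, -0.294, -0.0], [-0.0, -0.0, -1.0]]
wrist_force: [-0.2, 0.3, -0.0]
grip_width: 0.0928
gripper_force: 0.0
```

```bash
python3 - <<'E'
from h import *
s=np.array(bot.get_image("scene"));cv2.imwrite("pics/p5.png",cv2.resize(s[130:340,180:490],None,fx=2.5,fy=2.5,interpolation=cv2.INTER_CUBIC))
o=bot.observe();print(o["position"],o["grip_width"],np.array(o["wrist_force"]).round(2))
for z in(.11,.092,.048): print(z,proj("scene",[.6454,.1824,z]))
E
```

```text
[0.64336358 0.18231316 0.23357276] 0.09331408513540386 [-0.36 -0.43  0.67]
0.11 [418.97157627 227.12799991]
0.092 [417.5484724  233.73670157]
0.048 [414.18759389 249.34416623]
```

View pics/p5.png

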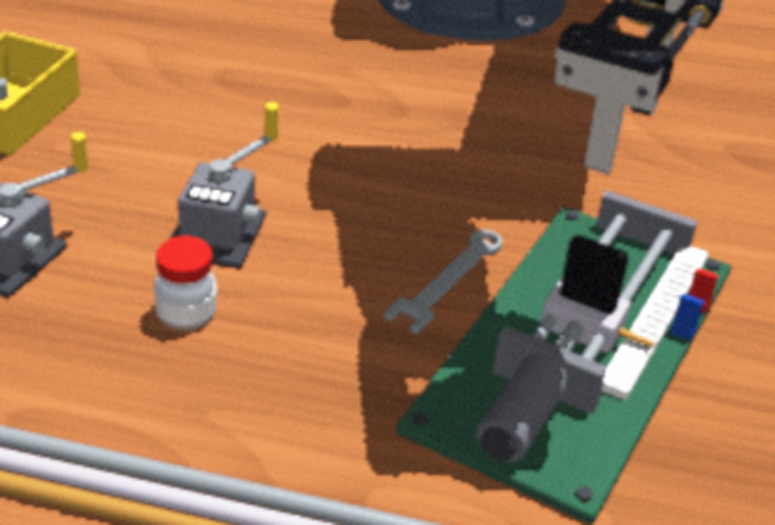

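The crop shows the handle at (595,272), scene pixel (418,239), where it was predicted. The lever is at rest, the pointer is at crop (637,338), and the red clip (704,290) lies beyond the blue (686,317). Descend and grip.

Request:
{"name": "carry_out", "arguments": {"targets": [[[0, 0, 0.47, 0, 0, 0, 1], [0, 0, 0.47, 0, 0, 0, 1], [0, 0.02, 0.47, 0, 0, 0, 1], [0, 0, 0, 0, 0, 0, 1]]]}}

```text
time: 7.92
position: [0.6435, 0.1812, 0.0896]
tool_rot: [[0.296, 0.955, -0.006], [0.955, -0.296, -0.001], [-0.003, -0.005, -1.0]]
wrist_force: [0.2, 0.3, 0.4]
grip_width: 0.0931
gripper_force: 0.0
```

Request:
{"name": "carry_out", "arguments": {"targets": [[[0, 0, 0, 0, 0, 0, -1], [0, 0, 0, 0, 0, 0, -1], [0, 0, 0, 0, 0, 0, -1], [0, 0, 0, 0, 0, 0, -1], [0, 0, 0, 0, 0, 0, -1], [0, 0, 0, 0, 0, 0, -1], [0, 0, 0, 0, 0, 0, -1], [0, 0, 0, 0, 0, 0, -1]]]}}

```text
time: 8.93
position: [0.6454, 0.1818, 0.0926]
tool_rot: [[0.297, 0.955, 0.0], [0.955, -0.297, -0.0], [-0.0, 0.0, -1.0]]
wrist_force: [3.3, -1.9, -1.3]
grip_width: 0.0174
gripper_force: 2.4
```

Request:
{"name": "carry_out", "arguments": {"targets": [[[0, 0, 0, 0, 0, 0, -1], [0, 0, 0, 0, 0, 0, -1]]]}}

```text
time: 9.18
position: [0.6457, 0.1817, 0.0926]
tool_rot: [[0.297, 0.955, 0.001], [0.955, -0.297, 0.0], [0.0, 0.001, -1.0]]
wrist_force: [4.2, -0.7, -3.3]
grip_width: 0.016
gripper_force: 30.0
```

Request:
{"name": "carry_out", "arguments": {"targets": [[[0, -0.1, 0, 0, 0, 0, -1], [0, -0.1, 0, 0, 0, 0, -1], [0, -0.1, 0, 0, 0, 0, -1], [0, -0.1, 0, 0, 0, 0, -1], [0, -0.1, 0, 0, 0, 0, -1], [0, -0.1, 0, 0, 0, 0, -1], [0, -0.1, 0, 0, 0, 0, -1], [0, -0.1, 0, 0, 0, 0, -1], [0, -0.05, 0, 0, 0, 0, -1], [0, 0, 0, 0, 0, 0, -1]]]}}

```text
time: 10.42
position: [0.5649, 0.2074, 0.0926]
tool_rot: [[0.297, 0.955, 0.002], [0.955, -0.297, 0.001], [0.001, 0.002, -1.0]]
wrist_force: [9.3, 1.3, -7.4]
grip_width: 0.0156
gripper_force: 30.0
```

```bash
python3 - <<'E'
from h import *
for n,(x0,x1,y0,y1) in(("scene",(415,480,210,280)),("top",(115,190,190,265))):
    s=np.array(bot.get_image(n));cv2.imwrite(f"pics/raw6_{n}.png",s);c=s[y0:y1,x0:x1]
    c=cv2.resize(c,(int((x1-x0)*7.9),int((y1-y0)*7.9)),interpolation=cv2.INTER_CUBIC);cv2.imwrite(f"pics/p6_{n}.png",c)
E
```

```text
(no output)
```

View pics/p6_scene.png

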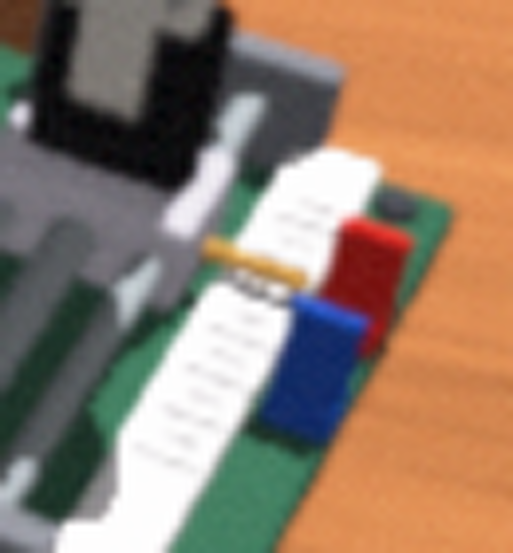

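View pics/p6_top.png

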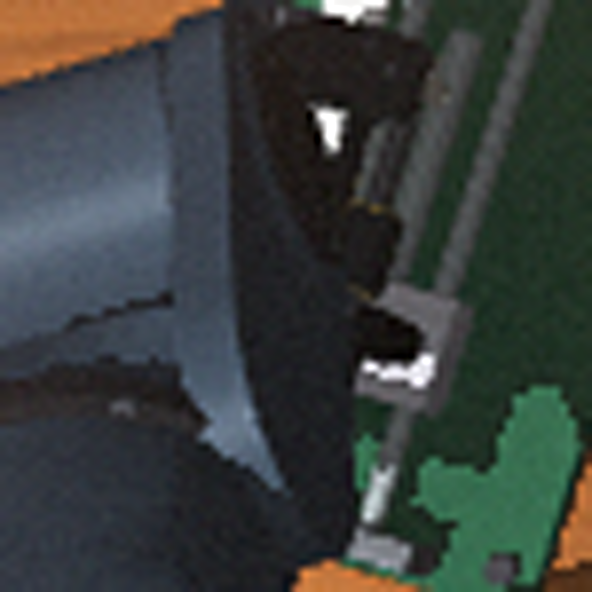

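The scene crop shows the brass pointer's tip at crop (303,275), just behind the red flag. The red flag's top face runs from (347,225) to (410,240), and the blue flag partly hides it below. In the top view the arm hides the pointer, so I measure in the scene view.

```bash
python3 - <<'E'
from h import *
th=np.arctan2(-.107,.344);X=np.array([np.cos(th),np.sin(th)]);Y=np.array([-X[1],X[0]]);O=np.array([.6263,.1883])
L=lambda p:(np.array([(p[:2]-O)@X,(p[:2]-O)@Y])*1000).round(1)
f=lambda x,y:(415+x/7.9-.44,210+y/7.9-.44)
for n,x,y,z in(("tip",303,275,.029),("ptr mid",255,258,.029),("red topL",347,226,.052),("red topR",410,240,.052),("blue topL",295,304,.052),("blue topR",368,327,.052)):
    print(n,L(ray("scene",*f(x,y),z)))
# pointer at rest, earlier picture
s=cv2.imread("pics/scene0.png")
for nm,im in(("rest",s),("now",cv2.imread("pics/raw6_scene.png"))):
    h=cv2.cvtColor(im,cv2.COLOR_BGR2HSV);m=cv2.inRange(h,(14,110,120),(30,255,255));m[:,:425]=0;m[:,460:]=0;m[:235]=0;m[285:]=0
    n,l,st,c=cv2.connectedComponentsWithStats(m)
    for i in range(1,n):
        if 5<st[i][4]<80: print(nm,c[i].round(1),st[i],L(ray("scene",*c[i],.031)))
# pixels predicted for clip-flag corners at pulls
for pull in(86,90,94,98):
    x=.02-pull/1000
    print(pull,[(((proj("scene",[*(O+(x+dx)*X+y*Y),.052])-[415,210]+.44)*7.9).round(0)).tolist() for dx in(-.0025,.0025) for y in(.065,.085)])
o=bot.observe();print(o["position"],np.array(o["wrist_force"]).round(1))
E
```

```text
tip [-66.9  61.8]
ptr mid [-66.8  47.9]
red topL [-65.5  69.8]
red topR [-69.1  86.4]
blue topL [-24.3  67.9]
blue topR [-25.8  87.5]
rest [433.2 264.2] [428 261  13   7  29] [23.8 46.8]
now [446.2 242.7] [441 240  13   6  26] [-61.6  47.6]
86 [[333.0, 214.0], [404.0, 239.0], [328.0, 224.0], [399.0, 249.0]]
90 [[337.0, 207.0], [409.0, 232.0], [332.0, 216.0], [403.0, 241.0]]
94 [[342.0, 199.0], [413.0, 224.0], [336.0, 209.0], [408.0, 234.0]]
98 [[346.0, 192.0], [417.0, 216.0], [341.0, 201.0], [412.0, 226.0]]
[0.56511918 0.20733732 0.09259997] [10.6  2.6 -7.5]
```

```bash
python3 - <<'E'
from h import *
a=cv2.imread("pics/raw6_scene.png")[232:268,438:471];b=cv2.imread("pics/top0.png")[194:236,128:163]
a=cv2.resize(a,None,fx=12,fy=12,interpolation=cv2.INTER_NEAREST);b=cv2.resize(b,None,fx=11,fy=11,interpolation=cv2.INTER_NEAREST)
H=max(a.shape[0],b.shape[0]);c=np.zeros((H,a.shape[1]+b.shape[1]+4,3),np.uint8);c[:a.shape[0],:a.shape[1]]=a;c[:b.shape[0],a.shape[1]+4:]=b
cv2.imwrite("pics/p7.png",c);print(c.shape,a.shape)
E
```

```text
(462, 785, 3) (432, 396, 3)
```

View pics/p7.png

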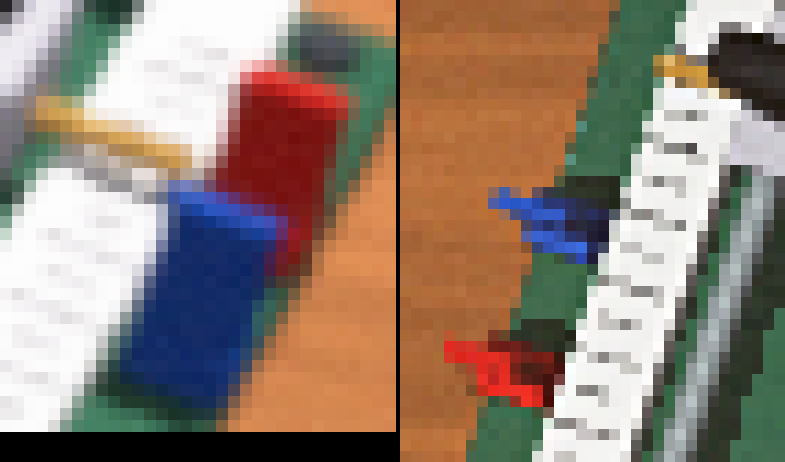

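The left half (scene) shows the red flag's top strip from (245,75) to (350,102), the blue strip from (170,190) to (285,222), and the pointer from (35,110) to (190,163). The right half (top) shows that the rear of each clip's foot is shadowed dark, so my first mask centroid was pulled towards the front. The red flag's top runs from its tip at (447,350).

```bash
cat >> h.py <<'E'
th=np.arctan2(-.107,.344);X=np.array([np.cos(th),np.sin(th)]);Y=np.array([-X[1],X[0]]);O=np.array([.6263,.1883])
L=lambda p:(np.array([(p[:2]-O)@X,(p[:2]-O)@Y])*1000).round(1)
E
python3 - <<'E'
from h import *
fs=lambda x,y:(438+x/12-.5,232+y/12-.5); ft=lambda x,y:(128+(x-400)/11-.5,194+y/11-.5)
print("scene red",L(ray("scene",*fs(298,88),.052)),"blue",L(ray("scene",*fs(228,207),.052)),"ptr tip",[L(ray("scene",*fs(188,161),z)) for z in(.029,.031)],"ptrmid",L(ray("scene",*fs(113,137),.029)))
print("top red end",L(ray("top",*ft(447,350),.052)),"blue end",L(ray("top",*ft(492,197),.052)),"ptr tip",L(ray("top",*ft(656,64),.029)))
# colour-mask versions (scene): bright tops and brass
im=cv2.imread("pics/raw6_scene.png");h=cv2.cvtColor(im,cv2.COLOR_BGR2HSV)
for n,lo,hi,z in(("red",(0,170,190),(4,255,255),.052),("blue",(105,120,150),(125,255,255),.052),("brass",(14,110,120),(30,255,255),.029)):
    m=cv2.inRange(h,lo,hi);m[:232]=0;m[268:]=0;m[:,:438]=0;m[:,471:]=0
    y,x=np.nonzero(m);print(n,len(x),x.mean().round(1),y.mean().round(1),L(ray("scene",x.mean(),y.mean(),z)))
# whole red/blue extents in top incl. dark parts: foot corners at z .024
im=cv2.imread("pics/top0.png")
h=cv2.cvtColor(im,cv2.COLOR_BGR2HSV);print("brass rest scene",L(ray("scene",433.2,264.2,.029)))
E
```

```text
scene red [-67.9  77.6] blue [-27.5  77. ] ptr tip [array([-65.4,  62.8]), array([-62.8,  63.2])] ptrmid [-64.5  48.8]
top red end [-70.5  84.7] blue end [-28.1  86.3] ptr tip [20.4 63. ]
red 12 462.7 238.9 [-68.   78.4]
blue 17 456.4 249.2 [-25.8  77.3]
brass 38 452.1 243.8 [-68.   59.6]
brass rest scene [21.5 46.5]
```

Request:
{"name": "carry_out", "arguments": {"targets": [[[0, -0.02, 0, 0, 0, 0, -1], [0, -0.02, 0, 0, 0, 0, -1], [0, 0, 0, 0, 0, 0, -1], [0, 0, 0, 0, 0, 0, -1]]]}}

```text
time: 11.02
position: [0.5614, 0.2085, 0.0926]
tool_rot: [[0.297, 0.955, 0.003], [0.955, -0.297, 0.001], [0.002, 0.002, -1.0]]
wrist_force: [11.2, 1.6, -8.6]
grip_width: 0.0158
gripper_force: 30.0
```

```bash
python3 - <<'E'
from h import *
ft=lambda x,y:(128+(x-400)/11-.5,194+y/11-.5)
for n,x,y in(("red front-right corner",548,408),("red front-left",475,383),("blue front-right",592,264),("blue front-left",522,240)):
    print(n,L(ray("top",*ft(x,y),.024)),L(ray("top",*ft(x,y),.012)))
print("pull",np.linalg.norm(bot.observe()["position"][:2]-np.array([.6457,.1817])),bot.observe()["position"])
ims=[np.array(bot.get_image("scene")).astype(float) for _ in range(4)]
im=np.mean(ims,0).round().astype(np.uint8);cv2.imwrite("pics/raw8.png",im)
c=cv2.resize(im[225:261,438:471],None,fx=16,fy=16,interpolation=cv2.INTER_NEAREST);cv2.imwrite("pics/p8.png",c)
E
```

```text
red front-right corner [-77.2  63.2] [-76.9  67.2]
red front-left [-76.2  84.5] [-75.9  88.6]
blue front-right [-36.5  64.1] [-35.9  68.1]
blue front-left [-35.4  84.6] [-34.8  88.8]
pull 0.08846453533709453 [0.56140641 0.20854335 0.09259492]
```

View pics/p8.png

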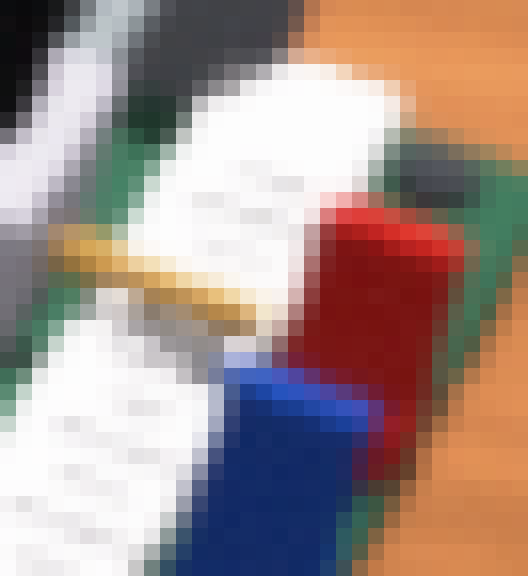

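The pointer strip now runs from (55,245) to (258,320) and the red flag's top from (330,210) to (468,250). I refine with weighted centroids, using the rest pointer (known x = 20) as reference.

```bash
python3 - <<'E'
from h import *
def ptr(f,c0,c1,slope=.37):
    im=cv2.imread(f).astype(float);w=np.clip(im[:,:,2]-im[:,:,0]-40,0,None);out=[]
    for u in range(c0,c1):
        v0=240 if 'scene0' not in f else 262
        r=np.arange(v0-6,v0+10);k=w[r,u];out.append((u,(k*r).sum()/k.sum()))
    a=np.array(out);p=np.polyfit(a[:,0],a[:,1],1);u=a[:,0].mean();v=np.polyval(p,u)
    print(f,u,v.round(2),"slope",p[0].round(2),[L(ray("scene",u,v,z)) for z in(.029,.031)])
ptr("pics/scene0.png",430,440);ptr("pics/raw6_scene.png",443,453);ptr("pics/raw8.png",444,453)
for f in("pics/raw6_scene.png","pics/raw8.png"):
    im=cv2.imread(f).astype(float)
    w=np.clip(im[:,:,2]-150,0,None)*((im[:,:,1]<90)&(im[:,:,0]<90));w[:232]=0;w[250:]=0;w[:,:455]=0;w[:,470:]=0
    yy,xx=np.indices(w.shape);u=(w*xx).sum()/w.sum();v=(w*yy).sum()/w.sum();print("red",u,v,L(ray("scene",u,v,.052)))
o=bot.observe();print(o["position"],np.array(o["dq"]).round(3).tolist(),o["gripper_force"])
E
```

```text
pics/scene0.png 434.5 264.65 slope 0.43 [array([21.4, 49.3]), array([23.7, 49.7])]
pics/raw6_scene.png 447.5 243.14 slope 0.36 [array([-64.4,  50.2]), array([-61.9,  50.6])]
pics/raw8.png 448.0 242.4 slope 0.4 [array([-67.6,  50.3]), array([-65.1,  50.7])]
red 462.3938315539739 238.98457888493476 [-67.4  77.9]
red 462.4340527577938 238.9748201438849 [-67.5  78. ]
[0.56143507 0.20848617 0.09261461] [-0.098, 0.01, 0.042, -0.05, -0.034, -0.054] 29.994982481002808
```

The scene view gives pointer −67.6 against red −67.5 mm. The top view suggests the clip is up to about 1 mm further out. I add a half-millimetre trim, settle, and hand in.

Request:
{"name": "carry_out", "arguments": {"targets": [[[0, -0.005, 0, 0, 0, 0, -1], [0, 0, 0, 0, 0, 0, -1], [0, 0, 0, 0, 0, 0, -1], [0, 0, 0, 0, 0, 0, -1]]]}}

```text
time: 11.72
position: [0.561, 0.2087, 0.0926]
tool_rot: [[0.297, 0.955, 0.003], [0.955, -0.297, 0.001], [0.002, 0.002, -1.0]]
wrist_force: [8.8, 0.7, -9.0]
grip_width: 0.0158
gripper_force: 30.0
```

```bash
python3 -c "
from h import *
o=bot.observe();print(np.linalg.norm(o['position'][:2]-np.array([.6457,.1817])),o['gripper_force'],np.array(o['wrist_force']).round(1));print(bot.sign_off())"
```

```text
0.0888771502738565 29.995078146457672 [ 8.8  0.7 -9. ]
the job is handed in; nothing more can be done
None
```

I swung the nearest counter's lever to its stop and it sprang back; the tester's handle is still gripped at about 89 mm of pull, lined up with the red clip to about 1–2 mm by my camera estimates, and the job is handed in (verdict not shown).

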